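# Tare the kitchen scale for a ramekin

## Task

Someone left the egg slicer on the kitchen scale: take it off and lay it down flat in the caddy's pulled-out tray. Then set the small white ramekin (do not drop it) upright in the middle of the empty pan, let go, and once the needle has settled turn the knob of the dial until the broad zero mark on the dial card lies right under the needle. Leave all the other things on the sill standing or lying where they are.

Things in the scene. Friction and masses are not known exactly. Their poses are not given: they have to be found in the camera images.
- scale: flat white mechanical kitchen scale, fixed to the sill, 285 (x) x 150 (y) x 45 mm high; origin at the centre of its underside. Its dial (120 mm across, facing up, grey knob in the middle) is in its -x half, centre 73 mm from the origin; its square steel pan is in its +x half, centre 72 mm from the origin
- pan: the scale's steel pan, a 130 x 130 mm flat plate 5 mm thick; origin at the centre of its top face (62 mm above the sill when empty), axes as the scale's. It sinks on a spring, 2 mm per 100 g, stop at 11 mm (about 550 g); each 100 g turns the needle 1.05 rad clockwise seen from above
- knob (a point): on the vertical axis of the dial knob, 67 mm above the sill, at a good height to grip. The knob is a grey fluted round knob, 44 mm in diameter, from 52 to 81 mm above the sill; it carries the whole dial card round with it, turns freely either way with no stop in use, and stays where it is left (0.05 N m of friction). The card and needle below it lie 47 to 51 mm above the sill
- dial (a joint): angle of the knob and dial card, rad, growing clockwise seen from above; 0 (and every 2 pi) = the zero mark points from the knob towards the pan (scale +x)
- needle (a joint): angle of the needle in rad, clockwise seen from above, 0 = towards the pan (empty pan). Equal to dial, give or take full turns, when the zero mark lies under the needle
- zero_mark (a point): the zero mark, a broad black wedge 18 mm long and up to 11 mm wide near the rim of the white dial card, unlike the thin ticks (one per 20 g); this point is on it 52 mm from the knob's axis
- needle_tip (a point): point 52 mm from the knob's axis on the black needle (4 to 5 mm wide, reaching out from under the knob) that sweeps just above the dial card, ending 57 mm from the axis; moved by the pan alone
- slicer: aluminium and steel egg slicer, shut and rigid, 140 (x) x 62 (y) x 34 mm high, 160 g, with flat upright sides 62 mm apart and 30 mm high; origin at the centre of its underside, z up; lift tab at the -x end. It starts lying on the pan
- ramekin: small white fluted ceramic ramekin, open at the top, 66 mm in diameter, 40 mm high, 120 to 240 g; origin at the centre of its underside, z up. It stands on the sill
- caddy: slim white plastic caddy, fixed, 220 (x) x 150 (y) x 135 mm high (a wooden brush in it stands up to 225 mm); origin under the middle of its front face, which looks to its -x; the tray comes out of its foot towards -x
- tray (a joint): how far the tray is pulled out, m (0 = home; starts near 0.175)
- tray_floor (a point): on the floor of the pulled-out tray (9 mm above the sill), midway across it and 85 mm behind its front edge; x along the tray into the caddy, y across. The grey tray is 136 mm wide outside with walls 4 mm thick that rise 17 mm above its floor; inside it is 128 mm wide and at least 160 mm of its length is clear of the caddy
- beaker: white ceramic beaker, 68 mm in diameter, 95 mm high, origin at the centre of its underside; bystander
- vase: olive glass vase, 74 mm in diameter at the belly, 165 mm high, origin at the centre of its underside; bystander
- jar: glass jar with steel lid, 58 mm in diameter, 110 mm high, beside the pan; origin at the centre of its underside; bystander
- brush: yellow bottle brush with white handle, 200 mm long along its x, 36 mm thick, lying at the left front between scale and tray; origin under its middle; bystander
- soap: clear soap bottle, 62 mm in diameter, 180 mm high, behind the scale; origin at the centre of its underside; bystander
- spoon: wooden spoon, 200 mm long along its x, about 35 mm wide at the bowl (+x end), origin under its middle, lying on the sill at the right rear; bystander
Mind the look-alikes: they are no part of the job. Leave any purple look-alike of the ramekin alone.

How it is judged:
On the way, in this order (a step that is already met when the one before it is completed fails the run):
1. the egg slicer lies flat in the tray (z of slicer in the frame of tray_floor between -0.008 and 0.008 m and y of slicer in the frame of tray_floor between -0.045 and 0.045 m and x of slicer in the frame of tray_floor between -0.06 and 0.06 m and angle between slicer's own z axis and vertical below 0.1 rad), for 0.2 s.
2. the ramekin stands on the middle of the pan, let go (horizontal distance between ramekin and pan below 0.025 m and angle between ramekin's own z axis and vertical below 0.08 rad and contact force between ramekin and pan above 0.6 N and contact force between ramekin and the fingers below 0.05 N), for 0.2 s.
3. the zero mark lies under the needle (horizontal distance between zero_mark and needle_tip below 0.005 m and horizontal distance between ramekin and pan below 0.025 m and angle between ramekin's own z axis and vertical below 0.08 rad and contact force between ramekin and pan above 0.6 N), for 0.2 s.
At the end, for the whole second after the job is handed in: the slicer lies flat (within 0.1 rad) on the tray's floor within the pulled-out part; the ramekin stands upright on the pan alone, its middle within 25 mm of the pan's; the zero mark is within 5 mm (one 10 g step) of the needle at 52 mm radius; dial, needle, ramekin and slicer are at rest (all of step 1 and all of step 3 and linear speed of each of ramekin, slicer below 0.02 m/s and velocity of joint dial between -0.05 and 0.05 rad/s and velocity of joint needle between -0.2 and 0.2 rad/s); the robot touches nothing.
It fails at once if another thing on the sill (beaker, vase, jar, brush, soap, spoon) shifted by more than 20 mm (distance of any of beaker, vase, jar, brush, soap, spoon from where it was at the start of the episode above 0.02 m).
It fails at once if beaker, vase, jar or soap bottle tipped (angle between any of beaker, vase, jar, soap's own z axis and vertical above 0.3 rad).
It fails at once if the ramekin dropped: falling free faster than a 10 mm drop gives (contact force between ramekin and anything else below 0.02 N and linear speed of ramekin above 0.45 m/s).
It also fails if it takes over 72 s, if anything falls off the work surface, if the arm or the gripper's body presses on something with over 40 N, if the wrist force passes 120 N, or if a joint passes its speed limit or range.

## Robot

A 7-joint arm with a two-finger parallel gripper is mounted at the origin on the work surface. World frame = base frame: x ahead of the robot, y to its left, z up, the work surface at z = 0. Lengths are in m, angles in rad, forces in N, time in s.
With the tool pointing down it reaches from about 0.4 to 0.85 m from the base axis. Payload 10.4 kg.
Tool frame: the origin (TCP) lies between the finger pads; the fingertips stand ahead of it and the grasp point (between the pads) lies 5 mm behind it (manip.tip_extent is the z of the fingertips in the tool frame, in m); z points along the fingers, y is the line along which they close (so a half turn about z gives the same grasp; the last joint's range is limited). The gripper opens to 85 mm and grips with 20 to 120 N. Pads are 22 mm wide; open, the fingers measure 114 mm over their backs; the gripper's body (76 mm by 85 mm) begins 54 mm behind the grasp point. The pads swing forward as they close: fully open they stand 13 mm farther back than shut.
Start: joints at [-1.3, 0.332, -0.065, 1.46, 0.022, 1.35, -0.088], TCP at [0.181, 0.598, 0.224] pointing down, gripper open.
Joint ranges: [-2.6, 2.6], [-0.5, 2.12], [-1.47, 1.34], [0.16, 2.42], [-1.27, 4.41], [0.06, 2.06], [-2.6, 2.6]. Speed limits (rad/s): [2.22, 2.22, 2.79, 2.79, 3.14, 3.14, 3.14].

## Interface

Orientations are given as a unit quaternion [x, y, z, w].
In Python, from workcell import status, viewer, manip gives the robot as it stands.
- The arm moves only by the tool play_rows, never from a script. Its argument "plan" is one flat list of numbers, 7 for each row, row after row: the turn, a rotation vector about the tool's x, y, z in degrees, then the shift along the tool's x, y, z in m, then the opening, from 0 (shut) to 1 (fully open). In form: [ax, ay, az, dx, dy, dz, grip, ax, ay, az, dx, dy, dz, grip, ...]. A call has 1 to 20 rows; each row is the pose to reach, as a shift and turn from the pose commanded when the call began, along the tool's axes at that moment; what a row does not reach only later rows make up. A row lasts 1/8 s, in which the tool goes at most 62.5 mm and 10.7 degrees, less where a joint would pass 70% of its speed; a pose out of reach is approached as far as the arm can. A call with a gripper value outside its range is refused whole. The fingers move at their own pace and stop on an object; "squeeze" is the grip in N (left out, the last holds). Time passes only in rows, so rows that repeat a pose let the fingers close. It gives the time, the measured TCP pose, the force, the opening and the grip force at its end, in the units of the state.
- status.get_obs(): the state, without advancing time (a new reading comes with each control period).
- viewer.camera(name): name is "side" or "top" or "wrist"; returns the picture (420x560x3 uint8, red, green, blue); there is no depth.
- viewer.camera_model(name): a dict with "fx", "fy", "cx", "cy" (pixels), "D" ([k1, k2, p1, p2, k3] as OpenCV has them; the pictures are not rectified), "R" (3x3) and "t" (3): a world point X has camera coordinates R X + t. Camera axes: x right, y down, z forward; pixel columns grow to the right and rows downward; lengths in m; the calibration is good to about 2 mm. A picture is of the moment at which its call begins: read the wrist's pose just before it. camera_model takes no time and is no camera call; for the wrist camera it gives the pose at the moment of the call.
- manip.hand_in(): hands the job in; it is judged then, once.
The state is a dict: "clock": time; "joint_pos": joint angles; "joint_velocities": joint speeds; "tau": joint torques, N m; "position": TCP position; "ee_rot": TCP orientation; "ft_force": force on the tool from outside, world axes, zero at the start; "torque": the same for the moment, N m; "grip_width": opening from 0.0 (shut) to 1.0 (fully open); "grasp_force": force on a finger pad.
Only numpy, scipy, OpenCV 4.12 (cv2) and the standard library are available. Lean on these libraries where they do the work, as an engineer would, in place of code of your own. Each camera call takes 0.05 s, during which the arm holds its last target. There are 200 camera calls.

## Working session

There is one attempt and no reset: what is moved stays moved. The work goes in short steps, Python scripts to look and compute and a tool call to move; the robot and the scene stay as the last step left them, time stands still between calls to the robot, and variables do not carry over. Pictures are saved under pics/ and viewed, at most 10 in all, crops included, and the job is handed in when it is done.

Besides the shell and the picture viewer there is one more tool, called in YAML: its name, and indented under it one key for each argument. play_rows: Moves the arm, as the interface text tells. Its arguments: {"type":"object","properties":{"plan":{"type":"array","items":{"type":"number"}},"squeeze":{"type":"number"}},"required":["plan"]}

```bash
mkdir -p pics
cat > h.py <<'E'
import numpy as np, cv2
from scipy.spatial.transform import Rotation as Rn
from workcell import status, viewer, manip
def shot(n,f=None):
    m=viewer.camera_model(n); im=np.ascontiguousarray(viewer.camera(n)[:,:,::-1])
    if f: cv2.imwrite('pics/'+f,im)
    return im,m
def K(m): return np.array([[m['fx'],0,m['cx']],[0,m['fy'],m['cy']],[0,0,1.]])
def ray(m,uv,z):
    p=cv2.undistortPoints(np.array(uv,float).reshape(-1,1,2),K(m),np.array(m['D'],float)).reshape(-1,2)
    R=np.array(m['R']);t=np.array(m['t']).ravel();c=-R.T@t
    d=np.c_[p,np.ones(len(p))]@R
    return c+d*((z-c[2])/d[:,2])[:,None]
def proj(m,X):
    R=np.array(m['R']);return cv2.projectPoints(np.array(X,float).reshape(-1,1,3),cv2.Rodrigues(R)[0],np.array(m['t'],float).ravel(),K(m),np.array(m['D'],float))[0].reshape(-1,2)
def tool():
    o=status.get_obs(); return np.array(o['position']),Rn.from_quat(o['ee_rot'])
E
python3 - <<'E'
from h import *
a,m=shot('top','top0.png'); b,n=shot('side','side0.png')
c,k=shot('wrist','w0.png')
for x in (m,n,k):
    R=np.array(x['R']);print(-R.T@np.array(x['t']).ravel(), R[2],x['fx'])
print(status.get_obs()); print(manip.tip_extent)
E
```

```text
[ 0.3188809  -0.01882377  1.34086404] [ 0.20464893  0.002337   -0.97883265] 447.35293404917303
[ 0.48481651 -0.57617764  0.79565226] [ 0.10352035  0.59725584 -0.79534206] 410.86958029962346
[0.10811077 0.61962814 0.37255524] [ 0.28393483 -0.08719083 -0.95487108] 342.5362160668662
{'clock': 0.15, 'joint_pos': array([-1.2996367 ,  0.3327025 , -0.06471566,  1.4607351 ,  0.02160235,
        1.34990207, -0.08850585]), 'joint_velocities': array([ 9.39553256e-04, -1.75361695e-03, -4.07860700e-04, -3.51205948e-03,
       -3.20177726e-04,  7.37853194e-06,  1.21232754e-03]), 'tau': array([ 1.92370746e-03, -6.25829387e+01,  5.00031689e-02, -3.91849458e+01,
        1.63907977e-02,  7.59156828e-03,  1.66432585e-05]), 'position': array([0.18087932, 0.59795435, 0.22382021]), 'ee_rot': array([ 1.46339327e-01,  9.89234312e-01, -5.22801136e-04, -5.58239058e-05]), 'ft_force': array([0.32795727, 1.58654606, 0.08406021]), 'torque': array([-0.05260505,  0.04278099,  0.04320057]), 'grasp_force': 0.0, 'grip_width': 1.0031780641472499}
0.014
```

View pics/top0.png

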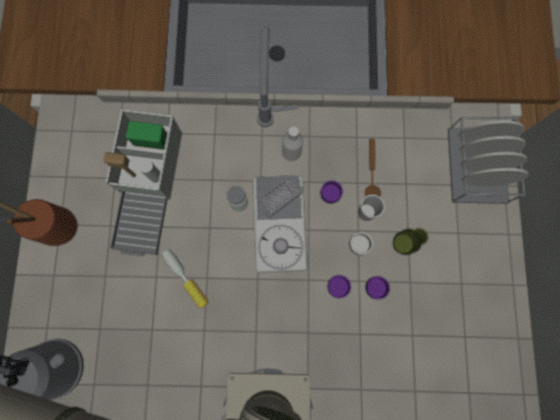

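View pics/side0.png

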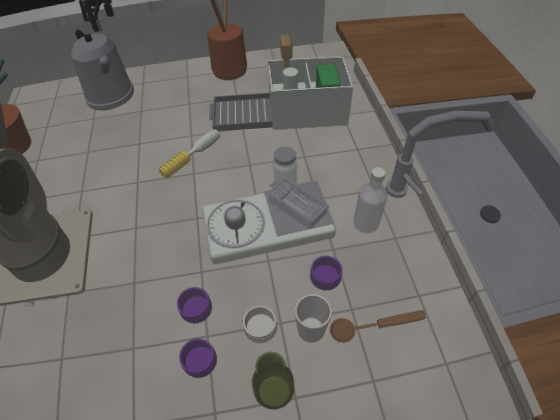

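The top view shows the scale at (280,222) with the slicer on the pan at (283,197), and the tray at (140,222). For the ramekin the candidates are:
- **White cup (360,243):** low and white.
- **White cup (370,207):** the taller beaker.
- **Purple cups (331,192), (339,287), (377,288):** look-alikes.

The low white one at (360,243) fits, and I'll confirm it in a crop.

Run:
```python
from h import *
a=cv2.imread('pics/top0.png'); b=cv2.imread('pics/side0.png')
A=cv2.resize(a[165:300,225:400],None,fx=4,fy=4,interpolation=cv2.INTER_CUBIC)
A=cv2.convertScaleAbs(A,alpha=1.4)
cv2.imwrite('pics/c1.png',A)
B=b[165:365,190:390]; B=cv2.resize(B,None,fx=3,fy=3,interpolation=cv2.INTER_CUBIC)
T=cv2.resize(a[105:265,95:260],None,fx=2,fy=2)[:, :200*2]
cv2.imwrite('pics/c2.png',cv2.convertScaleAbs(B,alpha=1.3))
m=viewer.camera_model('top');n=viewer.camera_model('side')
for nm,uv,z in [('ram',(360,243),.04),('beaker',(372,206),.095),('jar',(236,192),.11),('knob',(281,246),.081)]: print(nm,ray(m,uv,z))
for nm,uv,z in [('ram',(259.5,321),.04),('knob',(235,214),.081)]: print(nm,ray(n,uv,z))
print('tray corners top', ray(m,[(114,249),(157,254),(165,195),(121,190)],.026))
print('brush',ray(m,[(165,252),(203,303)],.018))
```

```text
ram [[ 0.48492611 -0.25990417  0.04      ]]
beaker [[ 0.58432648 -0.28551919  0.095     ]]
jar [[0.61311924 0.10118298 0.11      ]]
knob [[ 0.46620743 -0.02931127  0.081     ]]
ram [[ 0.4856006  -0.26420689  0.04      ]]
knob [[ 0.47114873 -0.02873011  0.081     ]]
tray corners top [[0.45359477 0.45916943 0.026     ]
 [0.44148039 0.33276921 0.026     ]
 [0.61913076 0.32246213 0.026     ]
 [0.63160071 0.45542572 0.026     ]]
brush [[0.44858174 0.31188352 0.018     ]
 [0.30415786 0.19172139 0.018     ]]
```

View pics/c1.png

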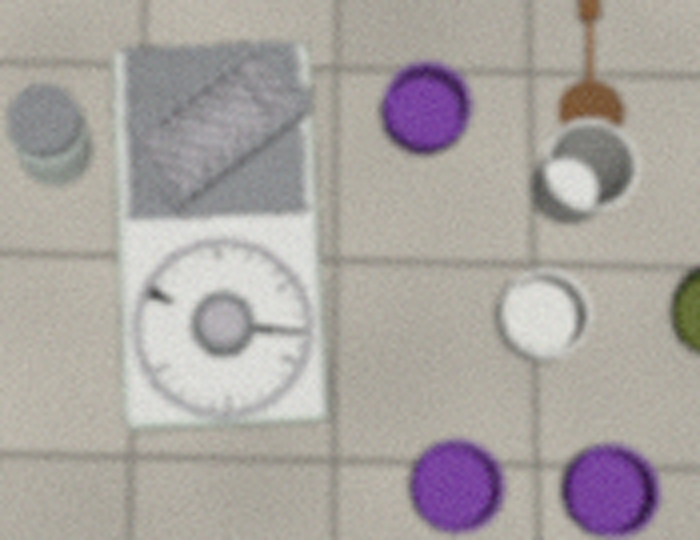

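View pics/c2.png

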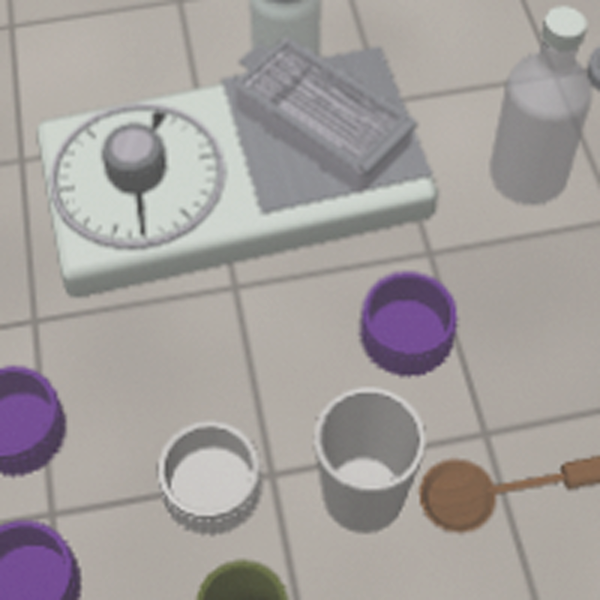

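Confirmed: the ramekin is the low fluted white cup at crop pixel (210,478), and the tall smooth one beside it is the beaker. The slicer lies diagonally on the pan. The needle points to -y, and the zero wedge lies towards +y and slightly +x.

```bash
cat >> h.py <<'E'
def delta(p,yaw):  # TCP target, tool-y yaw in deg, tool down
    p0,R0=tool(); y=np.radians(yaw); Y=np.array([np.cos(y),np.sin(y),0]);Z=np.array([0,0,-1.]);X=np.cross(Y,Z)
    R1=Rn.from_matrix(np.c_[X,Y,Z])
    print('turn',np.round(np.degrees((R0.inv()*R1).as_rotvec()),2),'shift',np.round(R0.inv().apply(np.array(p)-p0),4))
E
python3 - <<'E'
from h import *
m=viewer.camera_model('top');n=viewer.camera_model('side')
q=np.array([(140,135),(180,208),(312,108),(255,55)])/4+[225,165]
c=ray(m,q,.090);print(c,c.mean(0))
print('soap',ray(m,(294,132),.18))
print('scale corners',ray(m,np.array([(128,425),(326,418),(312,100),(117,50)])/4+[225,165],.045))
delta([.59,-.025,.27],37)
E
```

```text
[[ 0.59955501  0.03361478  0.09      ]
 [ 0.54705624  0.00364727  0.09      ]
 [ 0.62216527 -0.08938742  0.09      ]
 [ 0.66066457 -0.04778498  0.09      ]] [ 0.60736027 -0.02497759  0.09      ]
soap [[ 0.76902378 -0.05791997  0.18      ]]
scale corners [[ 0.39633322  0.03780058  0.045     ]
 [ 0.40440896 -0.10416758  0.045     ]
 [ 0.6392062  -0.09186546  0.045     ]
 [ 0.67453685  0.05464796  0.045     ]]
turn [-6.000e-02  2.000e-02  3.617e+01] shift [-0.572  -0.4779 -0.0457]
```

play_rows:
  plan: [0,0,36,-0.572,-0.478,-0.046,1,0,0,36,-0.572,-0.478,-0.046,1,0,0,36,-0.572,-0.478,-0.046,1,0,0,36,-0.572,-0.478,-0.046,1,0,0,36,-0.572,-0.478,-0.046,1,0,0,36,-0.572,-0.478,-0.046,1,0,0,36,-0.572,-0.478,-0.046,1,0,0,36,-0.572,-0.478,-0.046,1,0,0,36,-0.572,-0.478,-0.046,1,0,0,36,-0.572,-0.478,-0.046,1,0,0,36,-0.572,-0.478,-0.046,1,0,0,36,-0.572,-0.478,-0.046,1,0,0,36,-0.572,-0.478,-0.046,1,0,0,36,-0.572,-0.478,-0.046,1,0,0,36,-0.572,-0.478,-0.046,1,0,0,36,-0.572,-0.478,-0.046,1]

```text
clock: 2.15
position: [0.5898, -0.0237, 0.2705]
ee_rot: [0.444, 0.896, 0.0, -0.0]
ft_force: [0.1, 0.3, -0.3]
grip_width: 1.004
grasp_force: 0.0
```

Run:
```python
from h import *
c,k=shot('wrist','w1.png'); print(tool()[0], status.get_obs()['clock'])
for nm in ('top','side'):
    print(nm, k['cx'],k['cy'])
cv2.imwrite('pics/w1b.png',cv2.convertScaleAbs(c,alpha=1.3))
np.save('k1.npy',k,allow_pickle=True)
```

```text
[ 0.58985311 -0.02390604  0.27055304] 2.2
top 283.449919990681 210.87045833756895
side 283.449919990681 210.87045833756895
```

View pics/w1b.png

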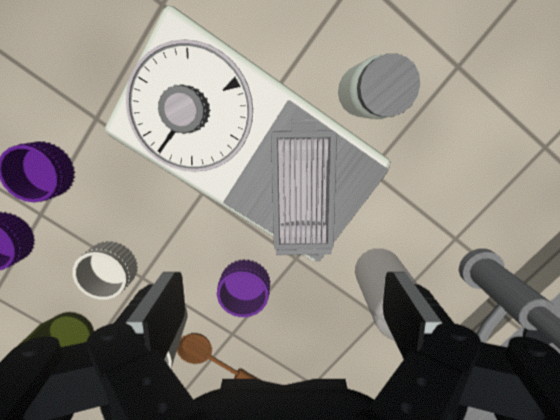

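The wrist view shows the slicer square to the tool, with body corners at about (277,133), (332,134), (333,250) and (274,254). The knob is at (182,108), the ramekin at (104,268), and the pan corners are at (288,100), (388,163) and (225,203).

Run:
```python
from h import *
k=np.load('k1.npy',allow_pickle=True).item()
c=ray(k,[(276,133),(332,134),(333.5,250),(274,254)],.091);print(c.round(4),c.mean(0)); print(np.diff(c[[0,1,2,3,0]],axis=0),np.linalg.norm(np.diff(c[[0,1,2,3,0]],axis=0),axis=1))
r=ray(k,[(104,268)],.04);print('ram rim',r)
print('knob top',ray(k,[(181,109)],.081))
print('pan',ray(k,[(288,100),(388,163),(225,203)],.0588))
e=c[2]-c[1];e2=c[3]-c[0];print('long ax deg',[np.degrees(np.arctan2(v[1],v[0])) for v in (e,e2)])
a=cv2.imread('pics/w1.png');g=cv2.cvtColor(a,cv2.COLOR_BGR2GRAY)
ell=cv2.inRange(cv2.cvtColor(a,cv2.COLOR_BGR2HSV),(0,0,150),(180,40,255))
cv2.imwrite('pics/z.png',ell)
for v in (150,190,230): print(v,g[v,265:345:1].tolist())
```

```text
[[ 0.5537  0.0117  0.091 ]
 [ 0.596   0.0428  0.091 ]
 [ 0.6728 -0.0473  0.091 ]
 [ 0.6263 -0.0884  0.091 ]] [ 0.61218637 -0.02029134  0.091     ]
[[ 0.0423591   0.03110306  0.        ]
 [ 0.07680692 -0.0900524   0.        ]
 [-0.0465509  -0.04114912  0.        ]
 [-0.07261511  0.10009847  0.        ]] [0.05255182 0.11835851 0.06213081 0.12366349]
ram rim [[ 0.48502991 -0.24840031  0.04      ]]
knob top [[ 0.46910832 -0.02578998  0.081     ]]
pan [[ 0.54478532  0.04240484  0.0588    ]
 [ 0.66737996  0.05618788  0.0588    ]
 [ 0.55524605 -0.08441323  0.0588    ]]
long ax deg [np.float64(-49.5386862352213), np.float64(-54.04148582452653)]
150 [110, 112, 111, 106, 111, 104, 93, 106, 108, 107, 108, 104, 93, 117, 140, 143, 137, 123, 112, 113, 138, 142, 141, 139, 114, 103, 131, 144, 135, 120, 119, 122, 137, 142, 135, 117, 117, 135, 138, 138, 134, 115, 115, 135, 143, 133, 109, 109, 116, 135, 140, 110, 87, 120, 140, 140, 133, 94, 84, 117, 137, 142, 128, 83, 70, 92, 107, 110, 108, 107, 100, 92, 109, 111, 108, 106, 101, 106, 108, 107]
190 [104, 106, 111, 108, 112, 112, 105, 91, 106, 106, 106, 107, 96, 87, 133, 142, 140, 133, 108, 123, 139, 143, 142, 137, 120, 112, 139, 146, 142, 128, 108, 112, 143, 147, 136, 117, 124, 144, 146, 145, 139, 122, 118, 140, 140, 129, 97, 117, 143, 143, 130, 98, 109, 127, 139, 137, 102, 80, 118, 140, 130, 81, 67, 70, 93, 105, 107, 107, 103, 101, 89, 96, 102, 101, 105, 104, 107, 107, 108, 107]
230 [149, 147, 143, 122, 106, 106, 106, 104, 92, 105, 107, 106, 105, 92, 90, 131, 144, 142, 133, 112, 114, 138, 142, 132, 118, 119, 126, 137, 140, 132, 119, 108, 136, 143, 136, 119, 120, 139, 144, 134, 112, 123, 141, 142, 136, 118, 106, 127, 144, 141, 115, 89, 117, 139, 139, 116, 86, 118, 142, 148, 134, 86, 66, 88, 107, 108, 106, 106, 99, 106, 107, 105, 100, 106, 107, 103, 107, 114, 129, 140]
```

Run:
```python
from h import *
k=np.load('k1.npy',allow_pickle=True).item()
L=ray(k,[(271,150),(272,190),(273,230)],.089);Rr=ray(k,[(336,150),(335,190),(334,230)],.089)
print(L,Rr)
for v in (L[2]-L[0],Rr[2]-Rr[0]): print(np.degrees(np.arctan2(v[1],v[0])))
ax=(L[2]-L[0])/np.linalg.norm(L[2]-L[0])+(Rr[2]-Rr[0])/np.linalg.norm(Rr[2]-Rr[0]);ax/=np.linalg.norm(ax);nn=np.array([-ax[1],ax[0],0])
print('width',(Rr-L)@nn, 'mid',(L+Rr)/2, 'yaw y',np.degrees(np.arctan2(nn[1],nn[0])))
c=(L+Rr)[1]/2
ends=ray(k,[(304,131),(304,256)],.089);print('ends',(ends-c)@ax)
mid=c+ax*((ends-c)@ax).mean();print(mid)
delta([*mid[:2],.075],np.degrees(np.arctan2(nn[1],nn[0])))
```

```text
[[ 0.55946339 -0.00407218  0.089     ]
 [ 0.58375255 -0.03502612  0.089     ]
 [ 0.60983912 -0.06826888  0.089     ]] [[ 0.60895971  0.03361908  0.089     ]
 [ 0.63343815  0.00280889  0.089     ]
 [ 0.65972303 -0.03028326  0.089     ]]
-51.87840118280315
-51.536754859625745
width [0.06220394 0.06244157 0.06269055] mid [[ 0.58421155  0.01477345  0.089     ]
 [ 0.60859535 -0.01610861  0.089     ]
 [ 0.63478108 -0.04927607  0.089     ]] yaw y 38.292421978785555
ends [-0.05709545  0.07144799]
[ 0.6130423  -0.02174096  0.089     ]
turn [ 0.03 -0.02 -1.03] shift [-0.0124  0.0197  0.1956]
```

play_rows:
  plan: [0,0,-1,-0.009,0.02,0.05,1,0,0,-1,-0.009,0.02,0.1,1,0,0,-1,-0.009,0.02,0.14,1,0,0,-1,-0.009,0.02,0.17,1,0,0,-1,-0.009,0.02,0.19,1,0,0,-1,-0.009,0.02,0.202,1,0,0,-1,-0.009,0.02,0.202,1,0,0,-1,-0.009,0.02,0.202,1]

```text
clock: 3.2
position: [0.6122, -0.02, 0.0695]
ee_rot: [0.437, 0.899, 0.0, 0.001]
ft_force: [0.1, 0.2, 0.1]
grip_width: 0.996
grasp_force: 0.0
```

play_rows:
  plan: [0,0,0,0,0,0,0.6,0,0,0,0,0,0,0.6,0,0,0,0,0,0,0.6,0,0,0,0,0,0,0.6,0,0,0,0,0,0,0.6,0,0,0,0,0,0,0.6]
  squeeze: 40

```text
clock: 3.95
position: [0.6115, -0.02, 0.0684]
ee_rot: [0.437, 0.899, 0.0, 0.0]
ft_force: [1.2, -0.1, 1.1]
grip_width: 0.712
grasp_force: 49.6
```

play_rows:
  plan: [0,0,0,0,0,-0.015,0.6,0,0,0,0,0,-0.03,0.6,0,0,0,0,0,-0.08,0.6,0,0,0,0,0,-0.13,0.6,0,0,0,0,0,-0.18,0.6,0,0,0,0,0,-0.2,0.6,0,0,0,0,0,-0.2,0.6]

```text
clock: 4.82
position: [0.612, -0.0203, 0.2707]
ee_rot: [0.437, 0.899, 0.001, 0.001]
ft_force: [0.1, 0.2, -1.7]
grip_width: 0.71
grasp_force: 49.4
```

Run:
```python
from h import *
c,k=shot('wrist','w2.png'); print(tool()[0],status.get_obs()['grip_width'])
a,m=shot('top')
b,n=shot('side')
cv2.imwrite('pics/w2b.png',np.hstack([cv2.resize(c,(400,300)),cv2.resize(a[100:300,90:300],(400,300))]))
cv2.imwrite('pics/top2.png',a);cv2.imwrite('pics/side2.png',b)
```

```text
[ 0.61138953 -0.02013894  0.26885192] 0.7102884984534563
```

View pics/w2b.png

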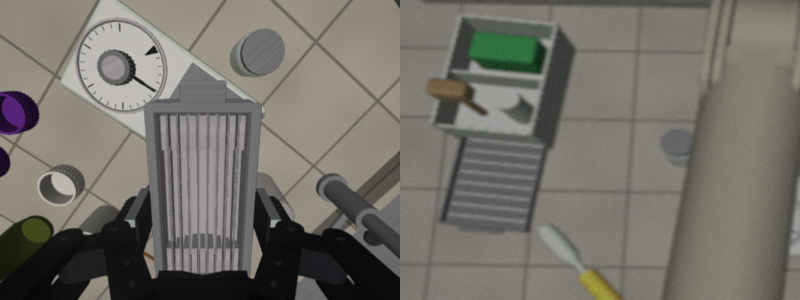

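The slicer is held level, with its tab towards the camera. Next I'll measure the tray more closely.

Run:
```python
from h import *
a=cv2.imread('pics/top2.png');b=cv2.imread('pics/side2.png')
A=cv2.resize(a[180:265,100:180],None,fx=5,fy=5,interpolation=cv2.INTER_CUBIC)
B=cv2.resize(b[55:140,200:280],None,fx=5,fy=5,interpolation=cv2.INTER_CUBIC)
cv2.imwrite('pics/c3.png',cv2.convertScaleAbs(np.hstack([A,B]),alpha=1.5))
```

```text
(no output)
```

View pics/c3.png

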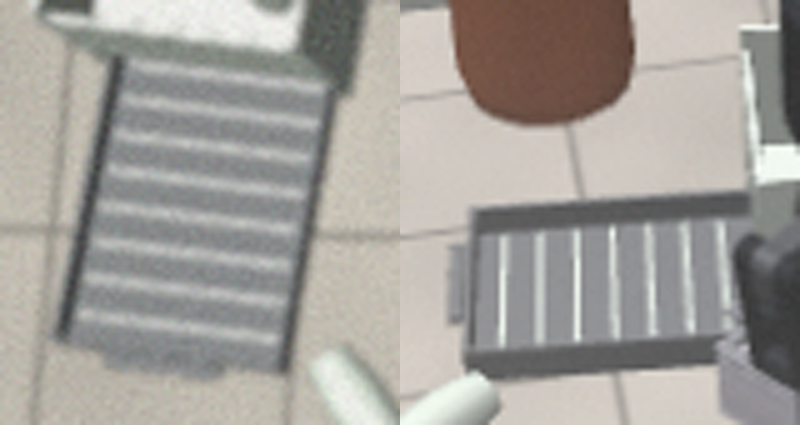

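The top crop shows tray rim corners at (57,335), (288,370), (335,82) and (115,57). The side crop shows them at (472,210), (468,352), (720,338) and (750,193).

Run:
```python
from h import *
m=viewer.camera_model('top');n=viewer.camera_model('side')
T=ray(m,np.array([(57,335),(288,370),(335,82),(115,57)])/5+[100,180],.026)
S=ray(n,np.array([(72,210),(68,352),(320,338),(350,193)])/5+[200,55],.026)
for P in (T,S):
    print(P.round(4)); f=(P[0]+P[1])/2; 
    for v in (P[3]-P[0],P[2]-P[1]): print(np.degrees(np.arctan2(v[1],v[0])))
    print('front yaw',np.degrees(np.arctan2(*(P[0]-P[1])[:2][::-1]))-90,'w',np.linalg.norm(P[0]-P[1]),'mid',f)
delta([.53,.393,.27],86)
```

```text
[[0.4593 0.4673 0.026 ]
 [0.4415 0.331  0.026 ]
 [0.6149 0.3162 0.026 ]
 [0.6274 0.4491 0.026 ]]
-6.1949566493294
-4.898427845207085
front yaw -7.435928399782952 w 0.13743605405632825 mid [0.45040894 0.399161   0.026     ]
[[0.4595 0.4688 0.026 ]
 [0.4466 0.3379 0.026 ]
 [0.5885 0.3191 0.026 ]
 [0.6277 0.4482 0.026 ]]
-6.976339184563245
-7.5675134975479805
front yaw -5.5954142530272435 w 0.1314489281096669 mid [0.45304757 0.40336116 0.026     ]
turn [ -0.05  -0.1  -47.83] shift [ 0.3746  0.1917 -0.0026]
```

play_rows:
  plan: [0,0,-10,0.08,0.04,-0.01,0.6,0,0,-20,0.16,0.08,-0.01,0.6,0,0,-30,0.24,0.12,-0.01,0.6,0,0,-40,0.31,0.16,-0.01,0.6,0,0,-45.5,0.372,0.193,-0.01,0.6,0,0,-45.5,0.372,0.193,-0.01,0.6,0,0,-45.5,0.372,0.193,-0.01,0.6,0,0,-45.5,0.372,0.193,-0.01,0.6,0,0,-45.5,0.372,0.193,-0.01,0.6]

```text
clock: 6.1
position: [0.5333, 0.3907, 0.2771]
ee_rot: [0.056, 0.998, -0.001, -0.001]
ft_force: [-0.8, -0.6, -1.7]
grip_width: 0.709
grasp_force: 49.3
```

Run:
```python
from h import *
print(tool()[0]);delta([.534,.3915,.022],83.7)
```

```text
[0.53333564 0.39072663 0.27713958]
turn [-0.12 -0.05 -0.07] shift [-0.0008  0.0014  0.2551]
```

play_rows:
  plan: [0,0,0,-0.001,0.001,0.05,0.6,0,0,0,-0.001,0.001,0.1,0.6,0,0,0,-0.001,0.001,0.15,0.6,0,0,0,-0.001,0.001,0.19,0.6,0,0,0,-0.001,0.001,0.22,0.6,0,0,0,-0.001,0.001,0.24,0.6,0,0,0,-0.001,0.001,0.25,0.6,0,0,0,-0.001,0.001,0.254,0.6,0,0,0,-0.001,0.001,0.256,0.6,0,0,0,-0.001,0.001,0.256,0.6,0,0,0,-0.001,0.001,0.256,0.6]

```text
clock: 7.48
position: [0.5346, 0.3929, 0.023]
ee_rot: [0.055, 0.998, 0.0, 0.0]
ft_force: [-0.6, -0.5, -1.8]
grip_width: 0.709
grasp_force: 49.3
```

play_rows:
  plan: [0,0,0,0,0,0.002,0.6,0,0,0,0,0,0.003,0.6,0,0,0,0,0,0.004,0.6,0,0,0,0,0,0.004,0.6]

```text
clock: 7.98
position: [0.5344, 0.3926, 0.0188]
ee_rot: [0.055, 0.998, 0.0, -0.0]
ft_force: [-2.2, -1.6, 4.4]
grip_width: 0.71
grasp_force: 50.0
```

play_rows:
  plan: [0,0,0,0,0,0,0.84,0,0,0,0,0,0,0.84,0,0,0,0,0,0,0.84,0,0,0,0,0,0,0.84,0,0,0,0,0,-0.02,0.84,0,0,0,0,0,-0.06,0.84,0,0,0,0,0,-0.11,1,0,0,0,0,0,-0.17,1,0,0,0,0,0,-0.22,1,0,0,0,0,0,-0.25,1,0,0,0,0,0,-0.25,1]

```text
clock: 9.35
position: [0.5354, 0.393, 0.2731]
ee_rot: [0.055, 0.998, 0.002, 0.002]
ft_force: [0.4, 0.3, -0.1]
grip_width: 1.004
grasp_force: 0.0
```

Run:
```python
from h import *
c,k=shot('wrist','w3.png'); print(tool()[0],status.get_obs()['clock'])
a,m=shot('top','top3.png');b,n=shot('side','side3.png')
cv2.imwrite('pics/c4.png',np.hstack([cv2.resize(c,(400,300)),cv2.resize(b[60:210,190:390],(400,300))]))
```

```text
[0.53480929 0.39268593 0.27072129] 9.4
```

View pics/c4.png

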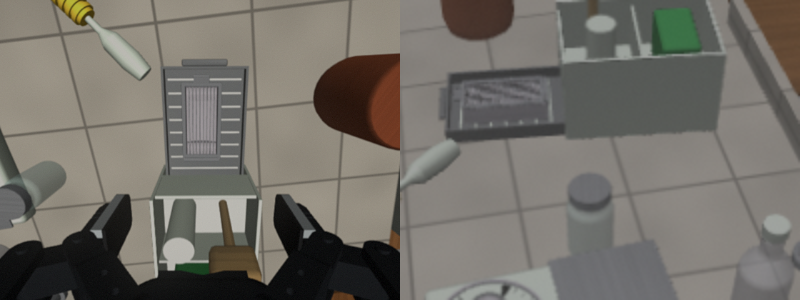

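The slicer lies flat in the tray in both views. The next step is to look over the ramekin.

Run:
```python
from h import *
m=viewer.camera_model('top')
print(ray(m,[(331,192),(339,287),(377,288),(405,242)],.04).round(3))
delta([.485,-.26,.27],70)
```

```text
[[ 0.636 -0.176  0.04 ]
 [ 0.357 -0.198  0.04 ]
 [ 0.357 -0.306  0.04 ]
 [ 0.491 -0.391  0.04 ]]
turn [-0.03 -0.03 13.66] shift [-0.0233 -0.6538 -0.0016]
```

play_rows:
  plan: [0,0,14,-0.023,-0.654,0,1,0,0,14,-0.023,-0.654,0,1,0,0,14,-0.023,-0.654,0,1,0,0,14,-0.023,-0.654,0,1,0,0,14,-0.023,-0.654,0,1,0,0,14,-0.023,-0.654,0,1,0,0,14,-0.023,-0.654,0,1,0,0,14,-0.023,-0.654,0,1,0,0,14,-0.023,-0.654,0,1,0,0,14,-0.023,-0.654,0,1,0,0,14,-0.023,-0.654,0,1,0,0,14,-0.023,-0.654,0,1,0,0,14,-0.023,-0.654,0,1,0,0,14,-0.023,-0.654,0,1,0,0,14,-0.023,-0.654,0,1,0,0,14,-0.023,-0.654,0,1]

```text
clock: 11.5
position: [0.4853, -0.2595, 0.2684]
ee_rot: [0.176, 0.984, 0.0, 0.0]
ft_force: [-0.0, -0.2, 0.8]
grip_width: 1.0
grasp_force: 0.0
```

Run:
```python
from h import *
c,k=shot('wrist','w4.png'); print(tool()[0],status.get_obs()['clock'],proj(k,[.485,-.26,.04]))
np.save('k4.npy',k,allow_pickle=True)
cv2.imwrite('pics/w4b.png',cv2.convertScaleAbs(c,alpha=1.2))
```

```text
[ 0.48523884 -0.25957117  0.26839835] 11.55 [[283.27643853 175.41514973]]
```

View pics/w4b.png

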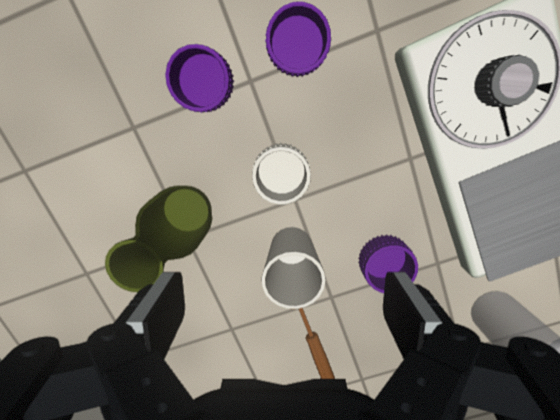

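The white ramekin's rim is centred at about (281,176), and the beaker behind it is at (293,275). The fingers have free room on both sides.

Run:
```python
from h import *
k=np.load('k4.npy',allow_pickle=True).item();a=cv2.imread('pics/w4.png')
g=cv2.inRange(a[135:215,240:325],(170,165,165),(255,255,255))
cs,_=cv2.findContours(g,cv2.RETR_EXTERNAL,cv2.CHAIN_APPROX_NONE);c=max(cs,key=cv2.contourArea)
e=cv2.fitEllipse(cv2.convexHull(c));u=np.array(e[0])+[240,135];print(u,e)
r=ray(k,[u],.04)[0];print(r);delta([r[0],r[1],.022],70)
```

```text
[280.78623199 175.26529694] ((40.786231994628906, 40.265296936035156), (55.40190505981445, 56.39580535888672), 90.58370971679688)
[ 0.48387694 -0.26255115  0.04      ]
turn [ 0.01  0.   -0.3 ] shift [ 0.0003 -0.0033  0.2464]
```

play_rows:
  plan: [0,0,0,0,-0.003,0.05,1,0,0,0,0,-0.003,0.1,1,0,0,0,0,-0.003,0.15,1,0,0,0,0,-0.003,0.19,1,0,0,0,0,-0.003,0.22,1,0,0,0,0,-0.003,0.24,1,0,0,0,0,-0.003,0.248,1,0,0,0,0,-0.003,0.248,1,0,0,0,0,-0.003,0.248,1]

```text
clock: 12.68
position: [0.4848, -0.2631, 0.0214]
ee_rot: [0.177, 0.984, -0.0, 0.001]
ft_force: [-0.4, -0.1, -0.3]
grip_width: 0.997
grasp_force: 0.0
```

play_rows:
  plan: [0,0,0,0,0,0,0.6,0,0,0,0,0,0,0.6,0,0,0,0,0,0,0.6,0,0,0,0,0,0,0.6,0,0,0,0,0,0,0.6,0,0,0,0,0,0,0.6]
  squeeze: 40

```text
clock: 13.42
position: [0.4847, -0.2629, 0.0216]
ee_rot: [0.176, 0.984, 0.0, 0.001]
ft_force: [-2.8, 1.3, 10.0]
grip_width: 0.736
grasp_force: 41.4
```

play_rows:
  plan: [0,0,0,0,0,-0.01,0.6,0,0,0,0,0,-0.03,0.6,0,0,0,0,0,-0.07,0.6,0,0,0,0,0,-0.12,0.6,0,0,0,0,0,-0.17,0.6,0,0,0,0,0,-0.19,0.6,0,0,0,0,0,-0.19,0.6,0,0,0,0,0,-0.19,0.6]

```text
clock: 14.42
position: [0.4835, -0.2624, 0.2096]
ee_rot: [0.177, 0.984, 0.0, -0.001]
ft_force: [0.6, 0.0, -1.1]
grip_width: 0.739
grasp_force: 44.8
```

Run:
```python
from h import *
c,k=shot('wrist','w5.png'); print(tool()[0],status.get_obs()['clock'])
delta([.6125,-.014,.18],70)
```

```text
[ 0.48340945 -0.26242497  0.20933891] 14.475
turn [-0.   -0.1  -0.34] shift [-0.0348  0.2778  0.0293]
```

Run:
```python
from h import *
a=cv2.imread('pics/w5.png');k=viewer.camera_model('wrist');p,R=tool()
# expected rim circle if upright, rim 40mm above base, base at TCP z-0.0216
th=np.linspace(0,2*np.pi,40)
P=proj(k,np.c_[p[0]+.033*np.cos(th),p[1]+.033*np.sin(th),np.full(40,p[2]-.0216+.04)])
e=cv2.fitEllipse(P.astype(np.float32));print('exp',e,P.min(0),P.max(0))
x0,y0=(P.min(0)-30).astype(int);x1,y1=(P.max(0)+30).astype(int);y1=min(y1,420)
g=cv2.inRange(a[y0:y1,x0:x1],(150,150,150),(255,255,255))
cs,_=cv2.findContours(g,cv2.RETR_EXTERNAL,cv2.CHAIN_APPROX_NONE)
for c in sorted(cs,key=cv2.contourArea)[-3:]:
    print(cv2.contourArea(c),np.array(cv2.boundingRect(c))+[x0,y0,0,0],cv2.fitEllipse(cv2.convexHull(c)) if len(c)>10 else '')
print(x0,y0); print(status.get_obs()['ft_force'],status.get_obs()['torque'])
```

```text
exp ((284.4821472167969, 284.9059753417969), (137.11473083496094, 154.0716094970703), 89.80622100830078) [207.57242964 216.43877642] [361.51653783 353.43161242]
39.5 [383 310   8   8] ((209.4078369140625, 126.86901092529297), (6.604047775268555, 12.53817081451416), 16.978443145751953)
49.0 [177 309   8  10] ((3.595397710800171, 126.98130798339844), (6.917855739593506, 11.562455177307129), 159.6923370361328)
15463.0 [211 218 146 134] ((106.43933868408203, 98.95848083496094), (134.53985595703125, 149.1259307861328), 90.39459228515625)
177 186
[-0.41004904  0.38187529 -2.64882213] [ 0.04443848  0.00326625 -0.03936481]
```

play_rows:
  plan: [0,0,0,-0.008,0.06,0,0.6,0,0,0,-0.015,0.12,0,0.6,0,0,0,-0.023,0.18,0,0.6,0,0,0,-0.03,0.23,0,0.6,0,0,0,-0.035,0.265,0,0.6,0,0,0,-0.035,0.278,0,0.6,0,0,0,-0.035,0.278,0.03,0.6,0,0,0,-0.035,0.278,0.06,0.6,0,0,0,-0.035,0.278,0.085,0.6,0,0,0,-0.035,0.278,0.1,0.6,0,0,0,-0.035,0.278,0.11,0.6,0,0,0,-0.035,0.278,0.115,0.6,0,0,0,-0.035,0.278,0.115,0.6,0,0,0,-0.035,0.278,0.115,0.6]

```text
clock: 16.23
position: [0.6139, -0.0143, 0.0961]
ee_rot: [0.177, 0.984, 0.0, 0.0]
ft_force: [-0.5, -1.2, -2.2]
grip_width: 0.739
grasp_force: 44.9
```

play_rows:
  plan: [0,0,0,0,0,0.005,0.6,0,0,0,0,0,0.009,0.6,0,0,0,0,0,0.012,0.6,0,0,0,0,0,0.014,0.6,0,0,0,0,0,0.014,0.6,0,0,0,0,0,0.014,0.6]

```text
clock: 16.98
position: [0.6135, -0.0142, 0.0815]
ee_rot: [0.177, 0.984, 0.0, 0.0]
ft_force: [-0.6, -0.5, -0.3]
grip_width: 0.735
grasp_force: 45.0
```

play_rows:
  plan: [0,0,0,0,0,0.002,0.6,0,0,0,0,0,0.002,0.6,0,0,0,0,0,0.002,0.6]

```text
clock: 17.35
position: [0.6137, -0.0142, 0.0795]
ee_rot: [0.177, 0.984, 0.0, 0.0]
ft_force: [-0.1, -0.9, 0.1]
grip_width: 0.74
grasp_force: 45.1
```

play_rows:
  plan: [0,0,0,0,0,0,0.8,0,0,0,0,0,0,0.9,0,0,0,0,0,0,1,0,0,0,0,0,0,1,0,0,0,0,0,0,1,0,0,0,0,0,-0.02,1,0,0,0,0,0,-0.05,1,0,0,0,0,0,-0.1,1,0,0,0,0,0,-0.15,1,0,0,0,0,0,-0.18,1,0,0,0,0,0,-0.18,1]

```text
clock: 18.73
position: [0.6147, -0.0147, 0.2634]
ee_rot: [0.177, 0.984, 0.001, 0.003]
ft_force: [-0.5, -0.9, -0.3]
grip_width: 0.999
grasp_force: 0.0
```

Run:
```python
from h import *
delta([.55,-.02,.28],95)
```

```text
turn [  0.09   0.31 -25.36] shift [ 0.0587 -0.0274 -0.0169]
```

play_rows:
  plan: [0,0,-10,0.059,-0.027,-0.017,1,0,0,-20,0.059,-0.027,-0.017,1,0,0,-25,0.059,-0.027,-0.017,1,0,0,-25,0.059,-0.027,-0.017,1,0,0,-25,0.059,-0.027,-0.017,1,0,0,-25,0.059,-0.027,-0.017,1,0,0,-25,0.059,-0.027,-0.017,1,0,0,-25,0.059,-0.027,-0.017,1]

```text
clock: 19.73
position: [0.5488, -0.0191, 0.2763]
ee_rot: [-0.041, 0.999, -0.0, -0.0]
ft_force: [0.3, 0.9, 0.5]
grip_width: 1.002
grasp_force: 0.0
```

```bash
cat > dial.py <<'E'
from h import *
def dial(k,a,knob,f=None):
    th=np.arange(0,360,.5);r=np.radians(th)   # world yaw, degrees
    g=cv2.GaussianBlur(cv2.cvtColor(a,cv2.COLOR_BGR2GRAY),(0,0),.7)
    S=[]
    for rad in np.arange(.030,.0555,.002):
        P=proj(k,np.c_[knob[0]+rad*np.cos(r),knob[1]+rad*np.sin(r),np.full(len(r),.0485)]).astype(np.float32)
        S.append(cv2.remap(g,P[:,:1],P[:,1:],cv2.INTER_LINEAR).ravel())
    return th,np.array(S)
E
python3 - <<'E'
from dial import *
a,k=shot('wrist','w6.png');o=status.get_obs();print(o['position'],o['clock'],o['joint_pos'][6])
np.save('k6.npy',k,allow_pickle=True)
print(proj(k,[(.469,-.027,.0485),(.469,-.027,.081),(.6137,-.0142,.098)]))
S=dial(k,a,(.469,-.027))[1]
out=cv2.resize(a,(560,420));B=cv2.resize(S.astype(np.uint8),(720,130),interpolation=cv2.INTER_NEAREST)
cv2.imwrite('pics/c6.png',np.vstack([cv2.copyMakeBorder(out,0,0,0,160,cv2.BORDER_CONSTANT),cv2.cvtColor(B,cv2.COLOR_GRAY2BGR)]))
E
```

```text
[ 0.54878438 -0.01903463  0.2763401 ] 19.775 1.686470049855085
[[282.50614377 100.29125764]
 [282.41151224  99.9040674 ]
 [283.43526075 247.33094033]]
```

View pics/c6.png

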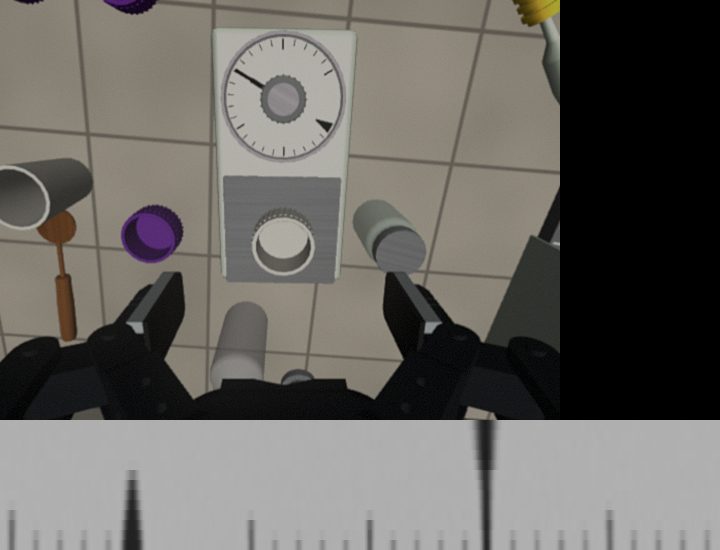

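The scale view shows the ramekin standing in the middle of the pan at (283,243). In the unwrapped dial the zero wedge is at world yaw of about 66° and the needle at about 243°, so the dial needs roughly half a turn. I'll refine the centre from the ticks.

```bash
cat >> dial.py <<'E'
from scipy.signal import find_peaks
def solve(k,a,knob):
    for _ in range(4):
        th,S=dial(k,a,knob); L=255-S[-2:].mean(0)
        pk,_=find_peaks(np.r_[L,L[:40]],prominence=12);pk=np.unique(pk%len(th))
        t=np.array([(lambda w:(th[0]+0.5*(np.arange(i-3,i+4)@w/w.sum())))((lambda v:v-v.min()+1e-6)(np.take(L,range(i-3,i+4),mode='wrap'))) for i in pk])
        z=t[np.argmin(abs((t-66+180)%360-180))] if len(t) else 0
        off=(t+6)%12-6; off=np.degrees(np.angle(np.exp(1j*np.radians(t*30))))/30
        r=np.radians(t);A=np.c_[np.ones(len(t)),-np.sin(r),np.cos(r)]
        w=np.ones(len(t),bool)
        s=np.linalg.lstsq(A,np.radians(off),rcond=None)[0];w=abs(np.degrees(A@s)-off)<1.2
        s=np.linalg.lstsq(A[w],np.radians(off[w]),rcond=None)[0]
        d=s[1:]*.053; knob=(knob[0]+d[0],knob[1]+d[1])
    th,S=dial(k,a,knob)
    def dark(rows):
        D=(200-S[rows].mean(0)); return D
    return knob,th,S,len(t),w.sum()
def centre(th,prof,thr=100):
    m=prof<thr;lab=[];i=0
    idx=np.flatnonzero(m);out=[]
    if len(idx):
        for g in np.split(idx,np.flatnonzero(np.diff(idx)>1)+1): out.append((th[g].mean(),len(g)*.5))
    return out
E
python3 - <<'E'
from dial import *
a=cv2.imread('pics/w6.png');k=np.load('k6.npy',allow_pickle=True).item()
knob,th,S,n,w=solve(k,a,(.469,-.027));print(knob,n,w)
for i in (0,3,6,9,10,11,12): print(round(.030+.002*i,3),centre(th,S[i]))
b,k2=shot('wrist');_,S2=dial(k2,b,knob);print(centre(th,S2[8]))
delta([*knob,.15],-88)
E
```

```text
(np.float64(0.4683303945981607), np.float64(-0.026627182113639902)) 27 27
0.03 [(np.float64(244.0), 8.5)]
0.036 [(np.float64(243.75), 7.0)]
0.042 [(np.float64(64.75), 3.0), (np.float64(243.75), 4.0)]
0.048 [(np.float64(65.0), 6.5), (np.float64(243.75), 4.0)]
0.05 [(np.float64(65.0), 7.5), (np.float64(185.25), 1.0), (np.float64(243.75), 4.0)]
0.052 [(np.float64(65.0), 8.5), (np.float64(185.0), 1.5), (np.float64(244.0), 3.5)]
0.054 [(np.float64(65.0), 9.5), (np.float64(185.25), 1.0), (np.float64(244.0), 3.5)]
[(np.float64(65.0), 5.5), (np.float64(243.75), 4.0)]
turn [ 1.0000e-02  0.0000e+00 -1.7735e+02] shift [ 0.0808 -0.001   0.1264]
```

play_rows:
  plan: [0,0,10,0.04,-0.001,0,1,0,0,20,0.081,-0.001,0,1,0,0,30,0.081,-0.001,0.02,1,0,0,40,0.081,-0.001,0.05,1,0,0,50,0.081,-0.001,0.08,1,0,0,60,0.081,-0.001,0.1,1,0,0,70,0.081,-0.001,0.12,1,0,0,80,0.081,-0.001,0.126,1,0,0,90,0.081,-0.001,0.126,1,0,0,100,0.081,-0.001,0.126,1,0,0,110,0.081,-0.001,0.126,1,0,0,120,0.081,-0.001,0.126,1,0,0,130,0.081,-0.001,0.126,1,0,0,140,0.081,-0.001,0.126,1,0,0,150,0.081,-0.001,0.126,1,0,0,155,0.081,-0.001,0.126,1,0,0,155,0.081,-0.001,0.126,1,0,0,155,0.081,-0.001,0.126,1]

```text
clock: 22.08
position: [0.4681, -0.0266, 0.1504]
ee_rot: [0.966, 0.257, 0.0, -0.0]
ft_force: [-0.1, -0.4, 0.5]
grip_width: 1.003
grasp_force: 0.0
```

Run:
```python
from h import *
print(status.get_obs()['joint_pos'].round(2))
delta([.4683,-.0266,.069],-60.3)
```

```text
[-0.7   0.03  0.67  1.98 -0.02  1.14 -1.06]
turn [-0.   -0.    0.08] shift [0.0001 0.     0.0814]
```

play_rows:
  plan: [0,0,0,0,0,0.03,1,0,0,0,0,0,0.055,1,0,0,0,0,0,0.072,1,0,0,0,0,0,0.081,1,0,0,0,0,0,0.081,1,0,0,0,0,0,0.081,1]

```text
clock: 22.82
position: [0.4686, -0.0266, 0.07]
ee_rot: [0.967, 0.256, 0.0, -0.0]
ft_force: [-0.8, -0.6, 1.1]
grip_width: 1.004
grasp_force: 0.0
```

play_rows:
  plan: [0,0,0,0,0,0,0.3,0,0,0,0,0,0,0.3,0,0,0,0,0,0,0.3,0,0,0,0,0,0,0.3,0,0,0,0,0,0,0.3,0,0,0,0,0,0,0.3,0,0,0,0,0,0,0.3]
  squeeze: 30

```text
clock: 23.7
position: [0.4684, -0.0264, 0.07]
ee_rot: [0.967, 0.256, 0.0, -0.0]
ft_force: [-2.1, 0.8, 7.4]
grip_width: 0.481
grasp_force: 29.3
```

play_rows:
  plan: [0,0,-9,0,0,0,0.3,0,0,-18,0,0,0,0.3,0,0,-27,0,0,0,0.3,0,0,-36,0,0,0,0.3,0,0,-45,0,0,0,0.3,0,0,-54,0,0,0,0.3,0,0,-63,0,0,0,0.3,0,0,-72,0,0,0,0.3,0,0,-81,0,0,0,0.3,0,0,-90,0,0,0,0.3,0,0,-90,0,0,0,0.3]

```text
clock: 25.08
position: [0.4689, -0.0266, 0.07]
ee_rot: [0.503, 0.864, 0.001, 0.001]
ft_force: [1.7, 0.2, 4.9]
grip_width: 0.485
grasp_force: 30.0
```

play_rows:
  plan: [0,0,-9,0,0,0,0.3,0,0,-18,0,0,0,0.3,0,0,-27,0,0,0,0.3,0,0,-36,0,0,0,0.3,0,0,-45,0,0,0,0.3,0,0,-54,0,0,0,0.3,0,0,-63,0,0,0,0.3,0,0,-72,0,0,0,0.3,0,0,-80,0,0,0,0.3,0,0,-86,0,0,0,0.3,0,0,-89,0,0,0,0.3,0,0,-89,0,0,0,0.3,0,0,-89,0,0,0,0.3]

```text
clock: 26.7
position: [0.4691, -0.026, 0.07]
ee_rot: [-0.246, 0.969, 0.0, 0.001]
ft_force: [1.9, 3.2, 5.2]
grip_width: 0.488
grasp_force: 30.0
```

play_rows:
  plan: [0,0,0,0,0,0,1,0,0,0,0,0,0,1,0,0,0,0,0,0,1,0,0,0,0,0,0,1,0,0,0,0,0,0,1,0,0,0,0,0,-0.03,1,0,0,0,0,0,-0.07,1,0,0,0,0,0,-0.12,1,0,0,0,0,0,-0.17,1,0,0,0,0,0,-0.2,1,0,0,0,0,0,-0.2,1]

```text
clock: 28.08
position: [0.4692, -0.0266, 0.2716]
ee_rot: [-0.247, 0.969, -0.0, 0.002]
ft_force: [-0.2, 0.1, -0.6]
grip_width: 1.001
grasp_force: 0.0
```

Run:
```python
from dial import *
a,k=shot('wrist','w7.png');o=status.get_obs();print(o['position'],o['clock'],o['joint_pos'].round(2))
P=proj(k,[(.4683,-.0266,.0485),(.523,-.022,.0485),(.4,-.0266,.0485)]);print(P)
th,S=dial(k,a,(.4683,-.0266))
for i in (0,3,6,9,11,12): print(i,centre(th,S[i]))
delta([.55,-.02,.27],95)
```

```text
[ 0.46845696 -0.02662511  0.26992227] 28.125 [-0.41 -0.06  0.36  1.8   0.02  1.39  2.01]
[[284.35324307 175.2648838 ]
 [264.93280826 218.4126228 ]
 [315.65301602 118.97902128]]
0 [(np.float64(243.25), 9.0)]
3 [(np.float64(243.25), 7.0)]
6 [(np.float64(243.5), 4.5)]
9 [(np.float64(243.25), 6.0)]
11 [(np.float64(243.5), 8.5)]
12 [(np.float64(243.25), 9.0)]
turn [-0.    0.09 23.66] shift [-0.0747 -0.0333  0.    ]
```

The zero wedge and the needle now form one mark at 243.3°. The gripper is clear and nothing else was touched.

```bash
python3 -c "
from workcell import manip
print(manip.hand_in())"
```

```text
the job is handed in; nothing more can be done
None
```

I handed the job in at about 28 s. The slicer lies flat in the tray, the ramekin stands in the middle of the pan, and the zero mark sits under the needle to within about 1°; the hand-in gave no verdict.

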